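# Open a tight reagent jar in the bench clamp

## Robot

A 6-joint arm with a two-finger parallel gripper is mounted at the origin on the work surface. World frame = base frame: x ahead of the robot, y to its left, z up, the work surface at z = 0. Lengths are in m, angles in rad, forces in N, time in s.
With the tool pointing down it reaches from about 0.3 to 0.85 m from the base axis. Payload 5.4 kg.
Tool frame: the origin (TCP) lies at the very end of the fingers, on their centre line; the grasp point (between the pads) lies arm.grip_point_offset behind it (arm.grip_point_offset is the distance from the TCP to the grasp point, in m); z points along the fingers, y is the line along which they close (so a half turn about z gives the same grasp; the last joint's range is limited). The gripper opens to 85 mm and grips with 20 to 120 N. Pads are 22 mm wide; open, the fingers measure 114 mm over their backs; the gripper's body (76 mm by 85 mm) begins 54 mm behind the grasp point. The pads swing forward as they close: fully open they stand 13 mm farther back than shut.
Start: joints at [-1.494, 0.158, 1.597, -0, 1.386, -0.21], TCP at [0.163, -0.552, 0.231] pointing down, gripper open.
Joint ranges: [-2.91, 2.91], [-0.94, 2.29], [0.18, 2.7], [-1.29, 4.43], [0.17, 2.64], [-3, 3]. Speed limits (rad/s): [2.57, 2.57, 3.14, 3.14, 3.14, 3.14].

## Interface

Orientations are given as a unit quaternion [x, y, z, w].
In Python, from plant import sensors, eyes, sign_off, arm gives the robot as it stands.
- The arm moves only by the tool arm_command, never from a script. Its argument "increments" is a list of rows, each an object of numbers: "fingers": the closure, from 0 (fully open) to 1 (shut); "tx", "ty", "tz": the shift along the tool's x, y, z in cm; "yaw": the turn about the tool's z in degrees. A call has 1 to 10 rows; each row is the pose to reach, as a shift and turn from the pose commanded when the call began, along the tool's axes at that moment; what a row does not reach only later rows make up. A row lasts 1/12 s, in which the tool goes at most 41.7 mm and 7.16 degrees, less where a joint would pass 70% of its speed; a pose out of reach is approached as far as the arm can. A call with a gripper value outside its range is refused whole. The fingers move at their own pace and stop on an object; "force" is the grip in N (left out, the last holds). Time passes only in rows, so rows that repeat a pose let the fingers close. It gives the time, the measured TCP pose, the force, the opening and the grip force at its end, in the units of the state.
- sensors.observe(): the state, without advancing time (a new reading comes with each control period).
- eyes.get_image(name): name is "scene" or "side" or "wrist"; returns the picture (480x640x3 uint8, red, green, blue); there is no depth.
- eyes.calibration(name): a dict with "mtx" (3x3 intrinsics, pixels), "eye" and "attitude" of the camera in the world. Camera axes: x right, y up, looking along -z (the intrinsics and any distortion apply to the point x, -y, -z); pixel columns grow to the right and rows downward; lengths in m; the calibration is good to about 2 mm. A picture is of the moment at which its call begins: read the wrist's pose just before it. calibration takes no time and is no camera call; for the wrist camera it gives the pose at the moment of the call.
- sign_off(): hands the job in; it is judged then, once.
The state is a dict: "clock": time; "qpos": joint angles; "dq": joint speeds; "tau": joint torques, N m; "tcp_pos": TCP position; "ee_rot": TCP orientation; "force": force on the tool from outside, world axes, zero at the start; "torque": the same for the moment, N m; "opening": finger opening in m; "grasp_force": force on a finger pad.
Only numpy, scipy, OpenCV 4.12 (cv2) and the standard library are available. Lean on these libraries where they do the work, as an engineer would, in place of code of your own. Each camera call takes 0.05 s, during which the arm holds its last target. There are 200 camera calls.

## Task

Brace the square white reagent jar by sliding the clamp's blue jaw until it sits flush against the jar's flat side and the jar is nipped squarely between both jaws, then let go of the jaw. Unscrew the tight blue cap anticlockwise just until its lugs come free, and lift it straight up so that its lower edge is about 15 mm above the jar's mouth. Finish still holding the cap there, level and centred over the mouth: do not put it down, leave the jar standing upright in the clamp, and do not disturb the other glassware and the rack.

Things in the scene. Friction and masses are not known exactly. Their poses are not given: they have to be found in the camera images.
- clamp: Jar clamp fixed on the bench: aluminium plate 130 x 250 x 12 mm, two upright blue jaws 74 mm wide, tops 74 mm above the bench. Origin on the bench where the jar's axis stands once clamped; z up. Fixed jaw's flat face at y = +33 mm; the sliding jaw comes from the -y side and moves along +y. Rails 8 mm high stand on the plate at x = +-53 mm. Position and yaw vary.
- jaw (a joint): How far the sliding jaw has moved along the clamp's +y, in m (0 = fully back, 0.06 = end of travel). With the 66 mm wide jar nipped squarely between the jaws it reads 0.050. It moves stiffly (about 12 N, plus some drag with speed) and stays where it is left.
- jaw_handle (a point): Black upright square post on the sliding jaw, 22 x 22 mm, sides along the clamp's x and y, its top 130 mm above the bench; free on all sides in its upper 55 mm. This point is on its axis, 18 mm below its top. It stands 55 mm behind (clamp -y of) the sliding jaw's face. Pinch it from above, or push it, towards the clamp's +y to close the jaw.
- jar: White square jar, 66 x 66 x 85 mm up to its flat shoulder, yellow label bands, about 0.4 kg, standing loose and askew on the clamp's plate between the open jaws. Origin at the centre of its underside, z up, x and y normal to its sides. A neck 35 mm wide rises 38 mm from the shoulder, under the cap. Shoulder dots show where the cap's white pointer is when tight (red) and free (green).
- jar_rim (a point): Centre of the jar's mouth, at the top of the neck, 123 mm above the jar's underside.
- cap_center (a point): Blue ribbed round screw cap, 56 mm in diameter, 34 mm tall, 45 g, white pointer stripe on top and side (its x axis). This point is on its axis, half-way up. Seated, it is 13 mm below the jar's rim, and the lower edge is 30 mm below the rim and 8 mm above the shoulder. It does not rise while it turns; once its lugs are free it lifts straight off.
- thread (a joint): How far the cap is unscrewed, in rad: 0 = tight (always so at the start), grows anticlockwise seen from above. The lugs are free from 1.2 on; hard stop at 1.5. Turning takes about 0.45 N m, so an unbraced jar only spins along. Play between cap and this reading about 0.05 rad. Keeps its last value once the cap is off.
- flask: Stoppered conical flask, 72 mm in diameter, 125 mm tall, not to be disturbed. Origin at the centre of its underside.
- bottle: White bottle with red cap, 52 mm in diameter, 120 mm tall, not to be disturbed. Origin at the centre of its underside.
- rack: Orange test-tube rack with tubes, 70 x 160 mm, 120 mm tall, not to be disturbed. Origin at the centre of its underside.
There are look-alikes about, which are no part of the job. Leave any orange or pink look-alike of the jar alone. There is more than one size of the part that bears cap_center; the job needs the smaller.

How it is judged:
On the way, in this order (a step that is already met when the one before it is completed fails the run):
1. the jaw is closed flush on the jar's flat side, the jar square between both jaws, the cap still tight (value of joint jaw above 0.0475 m and angle between the x axis of jar and the x axis of clamp, either way round below 0.06 rad and value of joint thread below 0.4 rad and horizontal distance between jar_rim and clamp below 0.02 m), for 0.2 s.
2. the jar braced, the cap is unscrewed until its lugs are free, still on the neck (value of joint thread above 1.2 rad and z of cap_center in the frame of jar_rim below 0 m and value of joint jaw above 0.046 m and horizontal distance between jar_rim and clamp below 0.02 m and angle between the x axis of jar and the x axis of clamp, either way round below 0.1 rad and angle between jar's own z axis and vertical below 0.1 rad), for 0.1 s.
At the end, for the whole second after the job is handed in: Fingers hold the cap still, level (0.15 rad), within 15 mm of the mouth's axis, lower edge 3-38 mm above the mouth, touching nothing else. The jar stands upright, square (0.1 rad) in the clamp: jaw above 0.046, mouth within 20 mm of the clamp's jar axis. Robot touches neither jar nor clamp (z of cap_center in the frame of jar_rim between 0.02 and 0.055 m and horizontal distance between cap_center and jar_rim below 0.015 m and angle between cap_center's own z axis and vertical below 0.15 rad and contact force between the fingers and cap above 1 N and contact force between each of cap, the fingers and jar below 0.05 N and linear speed of cap below 0.02 m/s and value of joint thread above 1.15 rad and contact force between the arm and clamp below 0.05 N and value of joint jaw above 0.046 m and horizontal distance between jar_rim and clamp below 0.02 m and angle between the x axis of jar and the x axis of clamp, either way round below 0.1 rad and angle between jar's own z axis and vertical below 0.1 rad); the arm keeps its last pose, push and grip.
It fails at once if the jar is lifted out of the clamp or tipped (z of jar in the frame of clamp above 0.02 m or angle between jar's own z axis and vertical above 0.25 rad).
It fails at once if the cap is carried off or raised high instead of being held just above the mouth (z of cap_center in the frame of jar_rim above 0.1 m or horizontal distance between cap_center and jar_rim above 0.04 m).
It fails at once if a bystander is disturbed (distance of any of flask, bottle, rack from where it was at the start of the episode above 0.015 m or angle between any of flask, bottle, rack's own z axis and vertical above 0.2 rad).
It also fails if it takes over 54 s, if anything falls off the work surface, if the arm or the gripper's body presses on something with over 40 N, if the wrist force passes 120 N, or if a joint passes its speed limit or range.

## Working session

There is one attempt and no reset: what is moved stays moved. The work goes in short steps, Python scripts to look and compute and a tool call to move; the robot and the scene stay as the last step left them, time stands still between calls to the robot, and variables do not carry over. Pictures are saved under pics/ and viewed, at most 10 in all, crops included, and the job is handed in when it is done.

Besides the shell and the picture viewer there is one more tool, called after "Call:" as name(argument=value, ...) on one line, values as JSON. arm_command: Moves the arm, as the interface text tells. Its arguments: {"type":"object","properties":{"increments":{"type":"array"},"force":{"type":"number"}},"required":["increments"]}

```bash
ls; mkdir -p pics; python3 - <<'E'
from plant import sensors, eyes, arm
import cv2,numpy as np
print(sensors.observe()); print(arm.grip_point_offset)
for n in ("scene","side"):
    c=eyes.calibration(n); print(n,c)
    cv2.imwrite(f"pics/{n}0.png",eyes.get_image(n)[:,:,::-1])
E
```

```text
pics
{'clock': 0.0, 'qpos': array([-1.49410987e+00,  1.59068635e-01,  1.59823567e+00, -2.76383314e-05,
        1.38616707e+00, -2.10118641e-01]), 'dq': array([ 0.0009743 ,  0.00044387,  0.00132831, -0.00048641, -0.00079841,
       -0.00084767]), 'tau': array([-9.85552360e-04, -3.96009600e+01, -3.31429517e+01, -3.55151824e-04,
        8.42746318e-03, -6.77835644e-06]), 'tcp_pos': array([ 0.16257612, -0.55091871,  0.23030416]), 'ee_rot': array([ 9.89734662e-01,  1.42914019e-01,  4.90724303e-05, -9.38178346e-04]), 'force': array([-0.51352592,  0.2528637 , -0.39561102]), 'torque': array([ 0.01130102, -0.00278986,  0.01626822]), 'grasp_force': 0.0, 'opening': 0.08557375605010283}
0.0187
scene {'mtx': array([[624.07420399,   0.        , 321.15240588],
       [  0.        , 624.07420399, 236.7086359 ],
       [  0.        ,   0.        ,   1.        ]]), 'eye': array([1.34542597, 0.27871835, 1.13797985]), 'attitude': array([0.20168152, 0.27685905, 0.77157178, 0.53605094])}
side {'mtx': array([[531.00785162,   0.        , 323.22912178],
       [  0.        , 531.00785162, 246.23089456],
       [  0.        ,   0.        ,   1.        ]]), 'eye': array([ 0.51504185, -0.81120492,  0.93024627]), 'attitude': array([ 0.3746936 ,  0.00160105, -0.02184581,  0.92688991])}
```

View pics/scene0.png

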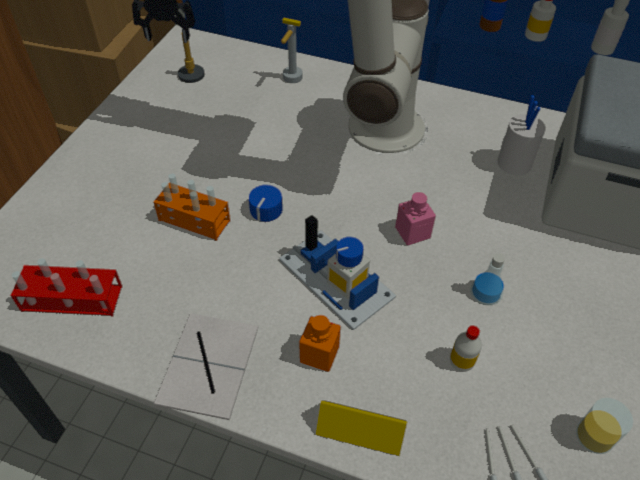

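View pics/side0.png

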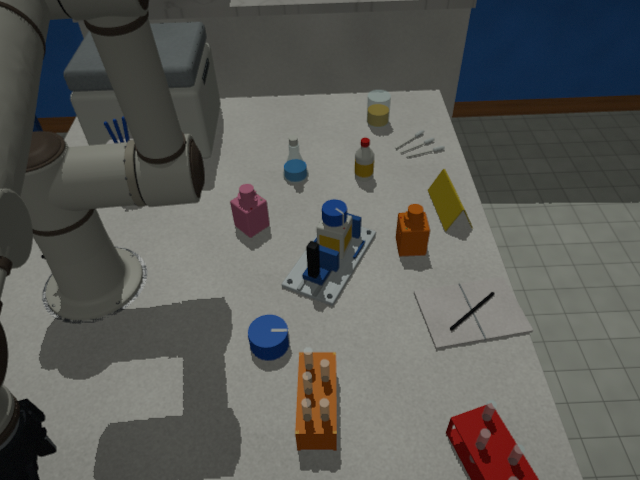

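The scene view shows the clamp with its black post (top at about 311,218), the blue cap at (350,246) and the fixed jaw at (364,290). In the side view the post top is at (314,243) and the cap at (335,212). The orange rack, the large blue cap and a pink and an orange jar stand around the clamp.

```bash
cat > h.py <<'E'
from plant import sensors, eyes, arm
import cv2,numpy as np
from scipy.spatial.transform import Rotation as R
def ray(c,px):
    d=cv2.undistortPoints(np.array([[px]],float),c["mtx"],None)[0,0]
    return c["eye"],R.from_quat(c["attitude"]).apply([d[0],-d[1],-1])
def onz(c,px,z):
    e,d=ray(c,px); return e+d*(z-e[2])/d[2]
def proj(c,p):
    q=R.from_quat(c["attitude"]).inv().apply(np.asarray(p)-c["eye"]); m=c["mtx"]
    return np.array([m[0,0]*q[0]/-q[2]+m[0,2], m[1,1]*-q[1]/-q[2]+m[1,2]])
def tri(c1,p1,c2,p2):
    (a,u),(b,v)=ray(c1,p1),ray(c2,p2)
    s=np.linalg.lstsq(np.c_[u,-v],b-a,rcond=None)[0]
    return (a+u*s[0]+b+v*s[1])/2, np.linalg.norm(a+u*s[0]-b-v*s[1])
E
python3 - <<'E'
from h import *
np.set_printoptions(precision=4,suppress=True)
s=eyes.calibration("scene"); d=eyes.calibration("side")
for n,a,b,z in (("handle top",(311,218),(314,243),.13),("cap top",(350,243),(335,207),.139),("flask?",(468,350),(365,160),.06),("pink",(418,200),(247,190),.1),("orange",(321,323),(415,210),.1)):
    print(n,tri(s,a,d,b),onz(s,a,z),onz(d,b,z))
w=eyes.calibration("wrist"); o=sensors.observe()
T=R.from_quat(o["ee_rot"]); print("cam in tool",T.inv().apply(w["eye"]-o["tcp_pos"]),(T.inv()*R.from_quat(w["attitude"])).as_matrix(),w["mtx"])
crops=[]
for n,(u,v) in (("scene",(336,265)),("side",(330,250))):
    im=cv2.imread(f"pics/{n}0.png")[v-65:v+65,u-65:u+65]; crops.append(cv2.resize(im,(400,400),interpolation=cv2.INTER_CUBIC))
cv2.imwrite("pics/crop.png",np.hstack(crops))
E
```

```text
handle top (array([ 0.5105, -0.0354,  0.1385]), np.float64(0.0011464336298111322)) [ 0.5028 -0.0379  0.13  ] [ 0.5109 -0.0277  0.13  ]
cap top (array([0.5578, 0.0659, 0.1484]), np.float64(0.00675160830921356)) [0.5465 0.0651 0.139 ] [0.5608 0.073  0.139 ]
flask? (array([0.657 , 0.3517, 0.0557]), np.float64(0.00031826153335770367)) [0.6596 0.3514 0.06  ] [0.6564 0.3457 0.06  ]
pink (array([0.3577, 0.165 , 0.121 ]), np.float64(0.0019142910972029935)) [0.3386 0.1624 0.1   ] [0.3528 0.1914 0.1   ]
orange (array([0.7407, 0.0718, 0.1218]), np.float64(0.0015335627499040894)) [0.727  0.0678 0.1   ] [0.7473 0.0949 0.1   ]
cam in tool [ 0.0785 -0.0001 -0.1418] [[-0.0001  0.9522  0.3055]
 [ 1.      0.0002 -0.0003]
 [-0.0003  0.3055 -0.9522]] [[336.8013   0.     320.9514]
 [  0.     336.8013 240.0889]
 [  0.       0.       1.    ]]
```

View pics/crop.png

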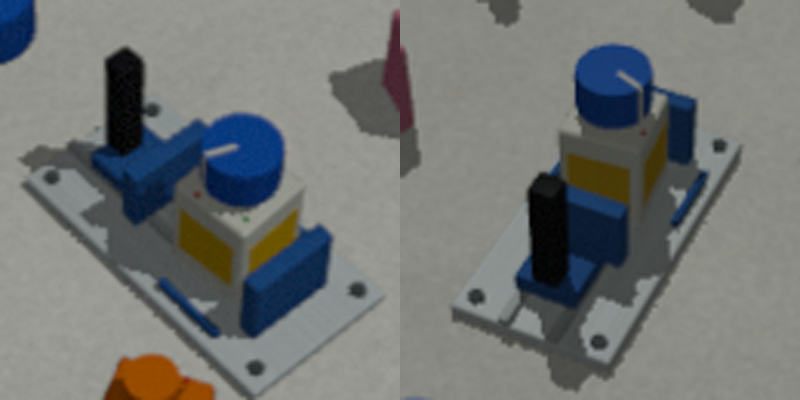

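The crop shows clearly: the plate's screw holes at scene-crop (52,177), (152,110), (358,290), (256,367) and side-crop (77,297), (200,342), (320,145). The post top is at (125,57) / (147,180), the cap top at (242,145) / (215,68), and the cap's pointer points to the jar's red dot side.

```bash
python3 - <<'E'
from h import *
np.set_printoptions(precision=4,suppress=True)
s=eyes.calibration("scene"); d=eyes.calibration("side"); k=130/400
S=lambda u,v:(271+u*k-.35,200+v*k-.35); D=lambda u,v:(265+u*k-.35,185+v*k-.35)
hs=[onz(s,S(*p),.012) for p in ((52,177),(152,110),(358,290),(256,367))]
hd=[onz(d,D(*p),.012) for p in ((77,297),(200,342),(320,145))]
print("holes scene\n",np.array(hs),"\nside\n",np.array(hd))
print("handle",tri(s,S(125,57),d,D(147,180)),onz(s,S(125,57),.13),onz(d,D(147,180),.13))
print("cap",tri(s,S(242,145),d,D(215,68)),onz(s,S(242,145),.139),onz(d,D(215,68),.139))
h=np.array(hs); c=h.mean(0); v=(h[2]+h[3]-h[0]-h[1])/2
print("centre",c,"len",np.linalg.norm(v),"y-axis angle deg",np.degrees(np.arctan2(v[1],v[0])))
# jar shoulder: corners in scene crop
for p in ((303,183),(241,237),(178,208)): print("jar shoulder",onz(s,S(*p),.097))
for p in ((235,150),(160,130),(268,100)): print("jar shoulder side",onz(d,D(*p),.097))
for p in ((205,153),(238,147)): print("ptr",onz(s,S(*p),.139))
E
```

```text
holes scene
 [[ 0.5358 -0.0826  0.012 ]
 [ 0.448  -0.0355  0.012 ]
 [ 0.5534  0.1596  0.012 ]
 [ 0.6404  0.1117  0.012 ]] 
side
 [[ 0.452  -0.0298  0.012 ]
 [ 0.5403 -0.0769  0.012 ]
 [ 0.6458  0.1187  0.012 ]]
handle (array([ 0.508 , -0.0349,  0.1367]), np.float64(0.0010316571880950726)) [ 0.503  -0.0372  0.13  ] [ 0.5076 -0.0279  0.13  ]
cap (array([0.5598, 0.0682, 0.1437]), np.float64(0.0009314018276137358)) [0.5566 0.067  0.139 ] [0.5598 0.0739 0.139 ]
centre [0.5444 0.0383 0.012 ] len 0.22127052855617757 y-axis angle deg 61.664641498873536
jar shoulder [0.5405 0.1081 0.097 ]
jar shoulder [0.5994 0.0827 0.097 ]
jar shoulder [0.5914 0.0348 0.097 ]
jar shoulder side [0.5718 0.0311 0.097 ]
jar shoulder side [0.5181 0.0552 0.097 ]
jar shoulder side [0.5997 0.0827 0.097 ]
ptr [0.5719 0.046  0.139 ]
ptr [0.5592 0.065  0.139 ]
```

Call:
arm_command(increments=[{"tx": 4,"ty": -3,"yaw": -5},{"tx": 47.5,"ty": -40,"yaw": -45},{"tx": 47.5,"ty": -40,"yaw": -45},{"tx": 47.5,"ty": -40,"yaw": -45},{"tx": 47.5,"ty": -40,"yaw": -45},{"tx": 47.5,"ty": -40,"yaw": -45},{"tx": 47.5,"ty": -40,"yaw": -45},{"tx": 47.5,"ty": -40,"yaw": -45},{"tx": 47.5,"ty": -40,"yaw": -45},{"tx": 47.5,"ty": -40,"yaw": -45}])

```text
invalid input
```

Call:
arm_command(increments=[{"fingers": 0,"tx": 4,"ty": -3,"tz": 0,"yaw": -5},{"fingers": 0,"tx": 47.5,"ty": -40,"tz": 0,"yaw": -45},{"fingers": 0,"tx": 47.5,"ty": -40,"tz": 0,"yaw": -45},{"fingers": 0,"tx": 47.5,"ty": -40,"tz": 0,"yaw": -45},{"fingers": 0,"tx": 47.5,"ty": -40,"tz": 0,"yaw": -45},{"fingers": 0,"tx": 47.5,"ty": -40,"tz": 0,"yaw": -45},{"fingers": 0,"tx": 47.5,"ty": -40,"tz": 0,"yaw": -45},{"fingers": 0,"tx": 47.5,"ty": -40,"tz": 0,"yaw": -45},{"fingers": 0,"tx": 47.5,"ty": -40,"tz": 0,"yaw": -45},{"fingers": 0,"tx": 47.5,"ty": -40,"tz": 0,"yaw": -45}])

```text
clock: 0.93
tcp_pos: [0.3935, -0.2024, 0.2311]
ee_rot: [0.86, 0.511, 0.0, -0.0]
force: [0.2, -0.7, 0.4]
opening: 0.0853
grasp_force: 0.0
```

Call:
arm_command(increments=[{"fingers": 0,"tx": 20,"ty": 1.7,"tz": 0,"yaw": 0},{"fingers": 0,"tx": 20,"ty": 1.7,"tz": 0,"yaw": 0},{"fingers": 0,"tx": 20,"ty": 1.7,"tz": 0,"yaw": 0},{"fingers": 0,"tx": 20,"ty": 1.7,"tz": 0,"yaw": 0},{"fingers": 0,"tx": 20,"ty": 1.7,"tz": 0,"yaw": 0},{"fingers": 0,"tx": 20,"ty": 1.7,"tz": 0,"yaw": 0},{"fingers": 0,"tx": 20,"ty": 1.7,"tz": 0,"yaw": 0}])

```text
clock: 1.52
tcp_pos: [0.5037, -0.0354, 0.2307]
ee_rot: [0.859, 0.512, -0.001, -0.0]
force: [0.1, -0.5, 0.8]
opening: 0.0855
grasp_force: 0.0
```

```bash
python3 - <<'E'
from h import *
np.set_printoptions(precision=4,suppress=True)
o=sensors.observe(); w=eyes.calibration("wrist"); im=eyes.get_image("wrist")
np.savez("w1.npz",**w); cv2.imwrite("pics/w1.png",im[:,:,::-1])
print(o["tcp_pos"],o["clock"])
for n,p in (("handle",(.5055,-.033,.13)),("cap",(.558,.07,.139)),("grip",o["tcp_pos"])): print(n,proj(w,p))
E
```

```text
[ 0.5037 -0.0354  0.2307] 1.5167
handle [321.5307 236.9248]
cap [317.2403  64.265 ]
grip [320.9974 306.4228]
```

View pics/w1.png

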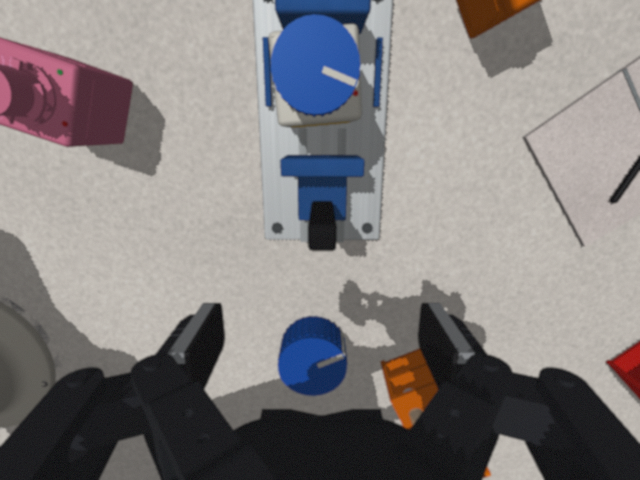

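The wrist view shows the post top at (322,239) and the cap at (316,65), matching the predictions. The plate edges are symmetric about the column axis, so the tool yaw is aligned. I'll check clearance to the orange rack (corner near 383,360), then descend.

```bash
python3 - <<'E'
from h import *
np.set_printoptions(precision=4,suppress=True)
w=dict(np.load("w1.npz")); d=eyes.calibration("side")
print("rack",onz(w,(383,360),.08),onz(w,(383,360),.12),onz(d,(298,352),.1),onz(d,(337,352),.1))
T=R.from_quat(sensors.observe()["ee_rot"]); t=sensors.observe()["tcp_pos"]
print("handle",onz(w,(322,239),.13), "cap",onz(w,(316,65),.139))
print("tool shift to handle",T.inv().apply(onz(w,(322,239),.13)-t))
E
```

```text
rack [ 0.4908 -0.1938  0.08  ] [ 0.4977 -0.1627  0.12  ] [ 0.474  -0.2748  0.1   ] [ 0.545  -0.2785  0.1   ]
handle [ 0.505  -0.0346  0.13  ] cap [0.5571 0.07   0.139 ]
tool shift to handle [0.0027 0.0007 0.1007]
```

Call:
arm_command(increments=[{"fingers": 0,"tx": 0.3,"ty": 0.1,"tz": 3,"yaw": 0},{"fingers": 0,"tx": 0.3,"ty": 0.1,"tz": 6,"yaw": 0},{"fingers": 0,"tx": 0.3,"ty": 0.1,"tz": 9,"yaw": 0},{"fingers": 0,"tx": 0.3,"ty": 0.1,"tz": 12,"yaw": 0},{"fingers": 0,"tx": 0.3,"ty": 0.1,"tz": 13.6,"yaw": 0},{"fingers": 0.5,"tx": 0.3,"ty": 0.1,"tz": 13.6,"yaw": 0},{"fingers": 1,"tx": 0.3,"ty": 0.1,"tz": 13.6,"yaw": 0},{"fingers": 1,"tx": 0.3,"ty": 0.1,"tz": 13.6,"yaw": 0},{"fingers": 1,"tx": 0.3,"ty": 0.1,"tz": 13.6,"yaw": 0},{"fingers": 1,"tx": 0.3,"ty": 0.1,"tz": 13.6,"yaw": 0}], force=60)

```text
clock: 2.4
tcp_pos: [0.5068, -0.0353, 0.0971]
ee_rot: [0.86, 0.511, 0.001, 0.001]
force: [-17.2, 8.0, 15.1]
opening: 0.0259
grasp_force: 11.0
```

Call:
arm_command(increments=[{"fingers": 1,"tx": 0,"ty": 0,"tz": 0,"yaw": 0},{"fingers": 1,"tx": 0,"ty": 0,"tz": 0,"yaw": 0}])

```text
clock: 2.57
tcp_pos: [0.505, -0.0342, 0.0969]
ee_rot: [0.86, 0.511, -0.001, -0.001]
force: [-9.6, 2.5, 11.5]
opening: 0.0209
grasp_force: 61.0
```

Call:
arm_command(increments=[{"fingers": 1,"tx": 0.5,"ty": 0,"tz": 0,"yaw": 0},{"fingers": 1,"tx": 1,"ty": 0,"tz": 0,"yaw": 0},{"fingers": 1,"tx": 1.5,"ty": 0,"tz": 0,"yaw": 0},{"fingers": 1,"tx": 2,"ty": 0,"tz": 0,"yaw": 0},{"fingers": 1,"tx": 2.5,"ty": 0,"tz": 0,"yaw": 0},{"fingers": 1,"tx": 3,"ty": 0,"tz": 0,"yaw": 0},{"fingers": 1,"tx": 3.5,"ty": 0,"tz": 0,"yaw": 0},{"fingers": 1,"tx": 4,"ty": 0,"tz": 0,"yaw": 0},{"fingers": 1,"tx": 4.4,"ty": 0,"tz": 0,"yaw": 0},{"fingers": 1,"tx": 4.4,"ty": 0,"tz": 0,"yaw": 0}], force=90)

```text
clock: 3.4
tcp_pos: [0.5252, 0.003, 0.097]
ee_rot: [0.859, 0.511, -0.003, -0.0]
force: [-15.3, -5.0, 14.5]
opening: 0.021
grasp_force: 87.6
```

Call:
arm_command(increments=[{"fingers": 1,"tx": 0.2,"ty": 0,"tz": 0,"yaw": 0},{"fingers": 1,"tx": 0.4,"ty": 0,"tz": 0,"yaw": 0},{"fingers": 1,"tx": 0.4,"ty": 0,"tz": 0,"yaw": 0}])

```text
clock: 3.65
tcp_pos: [0.5252, 0.0032, 0.097]
ee_rot: [0.859, 0.512, -0.007, 0.001]
force: [-24.7, -17.8, 20.3]
opening: 0.021
grasp_force: 88.5
```

```bash
python3 - <<'E'
from h import *
im=[]
o=sensors.observe(); w=eyes.calibration("wrist"); print(o["tcp_pos"],o["torque"],o["force"])
np.savez("w2.npz",**w)
for n,(u,v) in (("wrist",(320,120)),("side",(335,235))):
    a=eyes.get_image(n)[:,:,::-1]; cv2.imwrite(f"pics/{n}2.png",a)
    r=110 if n=="wrist" else 60
    im.append(cv2.resize(a[v-r:v+r,u-r:u+r],(400,400),interpolation=cv2.INTER_CUBIC))
cv2.imwrite("pics/c2.png",np.hstack(im))
E
```

```text
[0.52524342 0.00315026 0.09703478] [-2.37286726  3.10657465  0.20099166] [-24.7369512  -17.75770038  20.26830498]
```

View pics/c2.png

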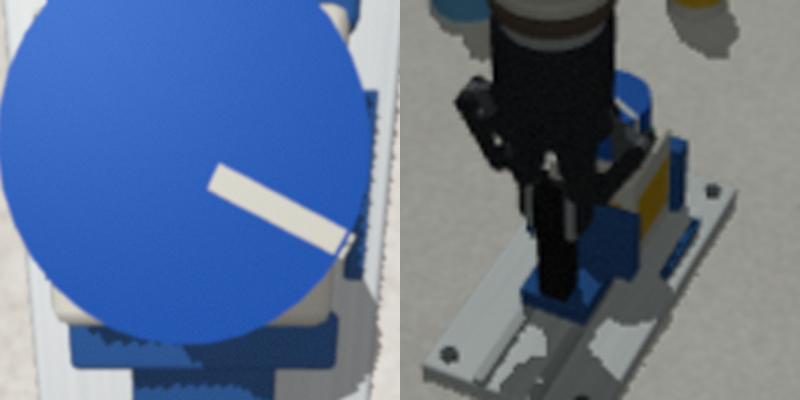

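```bash
python3 - <<'E'
from h import *
np.set_printoptions(precision=4,suppress=True)
w=dict(np.load("w2.npz")); f=lambda u,v:(210+u*.55,10+v*.55)
c=onz(w,f(185,145),.139); ex=np.array([.4741,.8805,0]); ey=np.array([.8805,-.4741,0])
t=sensors.observe()["tcp_pos"]
for n,p,z in (("cap",(185,145),.139),("cap edge L",(0,145),.139),("cap edge R",(370,145),.139),("cap near",(185,343),.139),("jar near L",(55,322),.097),("jar near R",(330,322),.097),("jaw back L",(72,370),.074),("jaw back R",(336,370),.074),("ptr",(345,243),.139)):
    q=onz(w,f(*p),z); print(n,q,"rel tcp along y,x",(q-t)@ex,(q-t)@ey)
im=cv2.imread("pics/wrist2.png"); cv2.imwrite("pics/c3.png",cv2.resize(im[0:230,180:460],(800,657))[:600])
E
```

```text
cap [0.566  0.0832 0.139 ] rel tcp along y,x 0.08983098232863103 -0.002072294034342054
cap edge L [0.5419 0.0963 0.139 ] rel tcp along y,x 0.08990896161648727 -0.02950792113289667
cap edge R [0.5901 0.0702 0.139 ] rel tcp along y,x 0.08975316552727432 0.025306165075975252
cap near [0.5516 0.0572 0.139 ] rel tcp along y,x 0.060120285751526725 -0.0024043029450867507
jar near L [0.5224 0.0689 0.097 ] rel tcp along y,x 0.0565051022662336 -0.0336850817251079
jar near R [0.5781 0.0387 0.097 ] rel tcp along y,x 0.056388296658352634 0.029706643621238493
jaw back L [0.5125 0.0547 0.074 ] rel tcp along y,x 0.03937689028249954 -0.03566811969383304
jaw back R [0.5764 0.0202 0.074 ] rel tcp along y,x 0.03926516903781027 0.03692837409379057
ptr [0.5811 0.0592 0.139 ] rel tcp along y,x 0.07580373980475191 0.022613362662268637
```

View pics/c3.png

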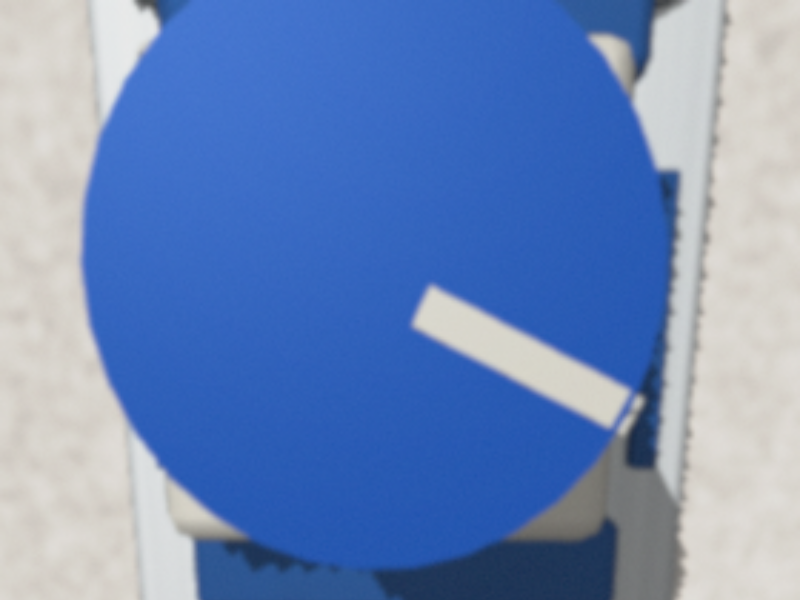

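```bash
python3 - <<'E'
from h import *
np.set_printoptions(precision=4,suppress=True)
w=dict(np.load("w1.npz")); im=cv2.imread("pics/w1.png")
for u in (283,362): print(u,[tuple(int(x) for x in im[r,u]) for r in range(0,34,2)])
ex=np.array([.4741,.8805,0]); o=sensors.observe(); t=o["tcp_pos"]
for k in (.121,.113,.116): print(k,proj(w,[*(t+ex*k)[:2],.074]),proj(w,[*(t+ex*k)[:2],.012]))
E
```

```text
283 [(134, 79, 39), (134, 80, 42), (132, 79, 40), (130, 76, 41), (124, 73, 37), (107, 62, 34), (84, 51, 29), (63, 39, 25), (54, 34, 22), (56, 36, 24), (54, 34, 17), (56, 36, 21), (54, 34, 19), (62, 44, 35), (115, 85, 75), (166, 110, 86), (174, 96, 57)]
362 [(131, 77, 39), (132, 79, 43), (132, 78, 43), (131, 78, 40), (128, 75, 40), (111, 66, 34), (86, 49, 28), (62, 38, 25), (57, 36, 25), (57, 36, 21), (54, 32, 15), (55, 35, 17), (55, 35, 23), (60, 41, 31), (69, 57, 52), (85, 80, 76), (98, 95, 92)]
0.121 [321.5666  12.6424] [321.4582  34.8126]
0.113 [321.5738  24.651 ] [321.4649  44.4295]
0.116 [321.5711  20.1744] [321.4624  40.8406]
```

Jaw face, jar and fixed-jaw edge all agree with a squarely nipped jar (fixed-jaw edge at row 12, predicted 12.6), and the jaw did not move under 27 N. I'll relax the push, release and go up over the cap.

Call:
arm_command(increments=[{"fingers": 1,"tx": -0.2,"ty": 0,"tz": 0,"yaw": 0},{"fingers": 1,"tx": -0.4,"ty": 0,"tz": 0,"yaw": 0},{"fingers": 0.5,"tx": -0.4,"ty": 0,"tz": 0,"yaw": 0},{"fingers": 0,"tx": -0.4,"ty": 0,"tz": 0,"yaw": 0},{"fingers": 0,"tx": -0.4,"ty": 0,"tz": 0,"yaw": 0},{"fingers": 0,"tx": -0.4,"ty": 0,"tz": 0,"yaw": 0},{"fingers": 0,"tx": -0.4,"ty": 0,"tz": -3,"yaw": 0},{"fingers": 0,"tx": -0.4,"ty": 0,"tz": -6,"yaw": 0},{"fingers": 0,"tx": -0.4,"ty": 0,"tz": -9,"yaw": 0},{"fingers": 0,"tx": -0.4,"ty": 0,"tz": -9,"yaw": 0}])

```text
clock: 4.58
tcp_pos: [0.5311, 0.0032, 0.1924]
ee_rot: [0.86, 0.511, 0.004, 0.004]
force: [1.1, 0.4, 0.8]
opening: 0.0854
grasp_force: 0.0
```

```bash
python3 - <<'E'
from h import *
np.set_printoptions(precision=4,suppress=True)
o=sensors.observe(); w=eyes.calibration("wrist"); im=np.ascontiguousarray(eyes.get_image("wrist")[:,:,::-1]); cv2.imwrite("pics/w3.png",im)
print(o["tcp_pos"],o["force"],o["ee_rot"],o["opening"],o["qpos"][5])
hsv=cv2.cvtColor(im,cv2.COLOR_BGR2HSV); m=cv2.inRange(hsv,(100,140,130),(125,255,255))
cs=[c for c in cv2.findContours(m,0,cv2.CHAIN_APPROX_NONE)[0] if cv2.contourArea(c)>800]
for c in cs: print(cv2.contourArea(c),cv2.minEnclosingCircle(c))
T=R.from_quat(o["ee_rot"])
(u,v),r=cv2.minEnclosingCircle(max(cs,key=cv2.contourArea)); p=onz(w,(u,v),.139)
print(p,"shift",T.inv().apply(p-o["tcp_pos"]),"radius",np.linalg.norm(onz(w,(u+r,v),.139)-p))
cv2.imwrite("pics/c4.png",np.hstack([im,np.zeros((480,1,3),np.uint8)])[:, :640])
E
```

```text
[0.5311 0.0032 0.1924] [1.1216 0.4401 0.7673] [0.8596 0.511  0.0045 0.0042] 0.08544037278273535 0.2764614168335981
9265.0 ((311.5025634765625, 101.62743377685547), 70.10814666748047)
[0.5723 0.088  0.139 ] shift [ 0.094  -0.005   0.0536] radius 0.03783659211914868
```

View pics/c4.png

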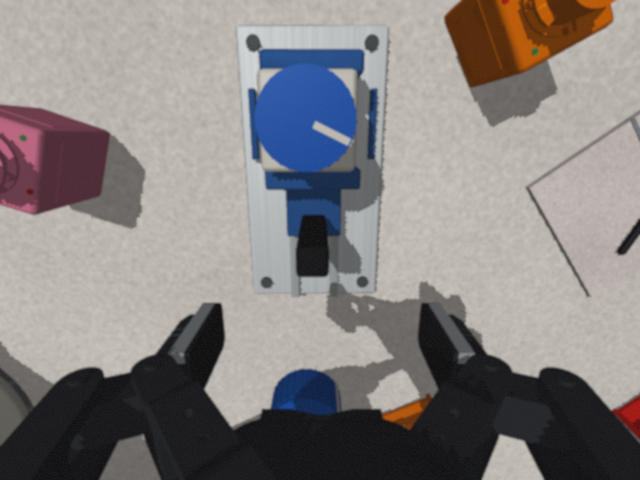

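The view shows the jar square and flush between both jaws and the post released. The cap's disc is centred at (306,118) with a radius of about 51 px.

```bash
python3 - <<'E'
from h import *
np.set_printoptions(precision=4,suppress=True)
o=sensors.observe(); w=eyes.calibration("wrist"); T=R.from_quat(o["ee_rot"])
print(o["tcp_pos"],T.as_matrix())
p=onz(w,(306,118),.139); print(p,T.inv().apply(p-o["tcp_pos"]),np.linalg.norm(onz(w,(357,118),.139)-p))
p=onz(w,(312,263),.13); print("handle",p)
E
```

```text
[0.5298 0.0034 0.1894] [[ 0.4779  0.8784  0.0082]
 [ 0.8784 -0.4779 -0.0018]
 [ 0.0023  0.0081 -1.    ]]
[0.5641 0.0823 0.139 ] [ 0.0856 -0.008   0.0505] 0.02743593847682429
handle [0.5245 0.0046 0.13  ]
```

Call:
arm_command(increments=[{"fingers": 0,"tx": 3,"ty": -0.2,"tz": 0,"yaw": 0},{"fingers": 0,"tx": 6,"ty": -0.5,"tz": 0,"yaw": 0},{"fingers": 0,"tx": 8.6,"ty": -0.6,"tz": 0,"yaw": 0},{"fingers": 0,"tx": 8.6,"ty": -0.6,"tz": 0,"yaw": 0},{"fingers": 0,"tx": 8.6,"ty": -0.6,"tz": 0,"yaw": 0},{"fingers": 0,"tx": 8.6,"ty": -0.6,"tz": 0,"yaw": 0}])

```text
clock: 5.13
tcp_pos: [0.5621, 0.0821, 0.1841]
ee_rot: [0.86, 0.511, -0.001, -0.0]
force: [0.2, -0.5, 1.2]
opening: 0.0851
grasp_force: 0.0
```

```bash
python3 - <<'E'
from h import *
np.set_printoptions(precision=4,suppress=True)
o=sensors.observe(); print(o["tcp_pos"],o["ee_rot"],R.from_quat(o["ee_rot"]).inv().apply(np.array([.565,.0825,.105])-o["tcp_pos"]))
w=eyes.calibration("wrist"); im=eyes.get_image("wrist"); print(sensors.observe()["tcp_pos"])
cv2.imwrite("pics/w4.png",im[:,:,::-1])
print("pred cap top centre px",proj(w,(.565,.0825,.139)), proj(w,(.565,.0825,.105)))
E
```

```text
[0.5621 0.0821 0.1841] [ 0.8596  0.5109 -0.001  -0.0004] [0.0019 0.0025 0.0791]
[0.5622 0.0817 0.1844]
pred cap top centre px [324.8631 266.4662] [324.3481 247.764 ]
```

View pics/w4.png

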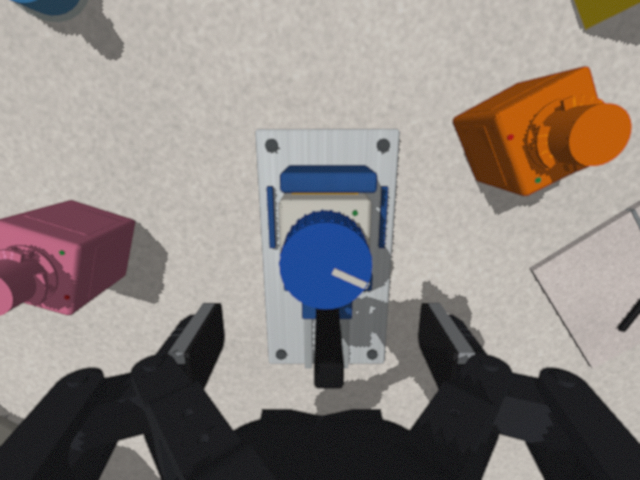

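The cap is centred at (326,265), as predicted (325,266). The fingers straddle it, so I'll descend and grip.

Call:
arm_command(increments=[{"fingers": 0,"tx": 0.2,"ty": 0.3,"tz": 2,"yaw": 0},{"fingers": 0,"tx": 0.2,"ty": 0.3,"tz": 4,"yaw": 0},{"fingers": 0,"tx": 0.2,"ty": 0.3,"tz": 6,"yaw": 0},{"fingers": 0,"tx": 0.2,"ty": 0.3,"tz": 7.3,"yaw": 0},{"fingers": 0,"tx": 0.2,"ty": 0.3,"tz": 7.9,"yaw": 0},{"fingers": 0,"tx": 0.2,"ty": 0.3,"tz": 7.9,"yaw": 0},{"fingers": 0,"tx": 0.2,"ty": 0.3,"tz": 7.9,"yaw": 0}])

```text
clock: 5.77
tcp_pos: [0.5667, 0.0823, 0.1069]
ee_rot: [0.86, 0.511, 0.0, 0.0]
force: [-0.2, 0.0, 0.3]
opening: 0.0856
grasp_force: 0.0
```

Call:
arm_command(increments=[{"fingers": 0.3,"tx": 0,"ty": 0,"tz": 0,"yaw": 0},{"fingers": 0.6,"tx": 0,"ty": 0,"tz": 0,"yaw": 0},{"fingers": 1,"tx": 0,"ty": 0,"tz": 0,"yaw": 0},{"fingers": 1,"tx": 0,"ty": 0,"tz": 0,"yaw": 0},{"fingers": 1,"tx": 0,"ty": 0,"tz": 0,"yaw": 0}], force=70)

```text
clock: 6.18
tcp_pos: [0.567, 0.0828, 0.108]
ee_rot: [0.86, 0.511, 0.001, 0.0]
force: [-2.9, -0.4, 7.0]
opening: 0.0548
grasp_force: 73.4
```

Call:
arm_command(increments=[{"fingers": 1,"tx": 0,"ty": 0,"tz": 0,"yaw": -6},{"fingers": 1,"tx": 0,"ty": 0,"tz": 0,"yaw": -12},{"fingers": 1,"tx": 0,"ty": 0,"tz": 0,"yaw": -18},{"fingers": 1,"tx": 0,"ty": 0,"tz": 0,"yaw": -24},{"fingers": 1,"tx": 0,"ty": 0,"tz": 0,"yaw": -30},{"fingers": 1,"tx": 0,"ty": 0,"tz": 0,"yaw": -36},{"fingers": 1,"tx": 0,"ty": 0,"tz": 0,"yaw": -42},{"fingers": 1,"tx": 0,"ty": 0,"tz": 0,"yaw": -48},{"fingers": 1,"tx": 0,"ty": 0,"tz": 0,"yaw": -54},{"fingers": 1,"tx": 0,"ty": 0,"tz": 0,"yaw": -60}])

```text
clock: 7.02
tcp_pos: [0.5656, 0.0835, 0.1081]
ee_rot: [0.487, 0.873, 0.0, -0.001]
force: [-9.8, 1.6, 13.2]
opening: 0.0543
grasp_force: 73.5
```

Call:
arm_command(increments=[{"fingers": 1,"tx": 0,"ty": 0,"tz": 0,"yaw": -6},{"fingers": 1,"tx": 0,"ty": 0,"tz": 0,"yaw": -12},{"fingers": 1,"tx": 0,"ty": 0,"tz": 0,"yaw": -16},{"fingers": 1,"tx": 0,"ty": 0,"tz": 0,"yaw": -16},{"fingers": 1,"tx": 0,"ty": 0,"tz": 0,"yaw": -16},{"fingers": 1,"tx": 0,"ty": 0,"tz": 0,"yaw": -16}])

```text
clock: 7.52
tcp_pos: [0.5655, 0.0832, 0.1082]
ee_rot: [0.363, 0.932, -0.0, -0.001]
force: [-8.5, 0.3, 12.3]
opening: 0.0546
grasp_force: 73.9
```

```bash
python3 - <<'E'
from h import *
np.set_printoptions(precision=4,suppress=True)
o=sensors.observe(); print(o["torque"],o["force"],o["tcp_pos"],o["ee_rot"],"yaw",np.degrees(2*np.arctan2(o["ee_rot"][1],o["ee_rot"][0])))
im=np.hstack([cv2.resize(eyes.get_image(n)[v-r:v+r,u-r:u+r,::-1],(400,400),interpolation=cv2.INTER_CUBIC) for n,u,v,r in (("wrist",320,260,130),("scene",345,260,60))])
cv2.imwrite("pics/c5.png",im)
E
```

```text
[ 0.2187  1.5664 -0.2322] [-8.537   0.3319 12.3276] [0.5655 0.0832 0.1082] [ 0.3631  0.9318 -0.0001 -0.0013] yaw 137.42137473452678
```

View pics/c5.png

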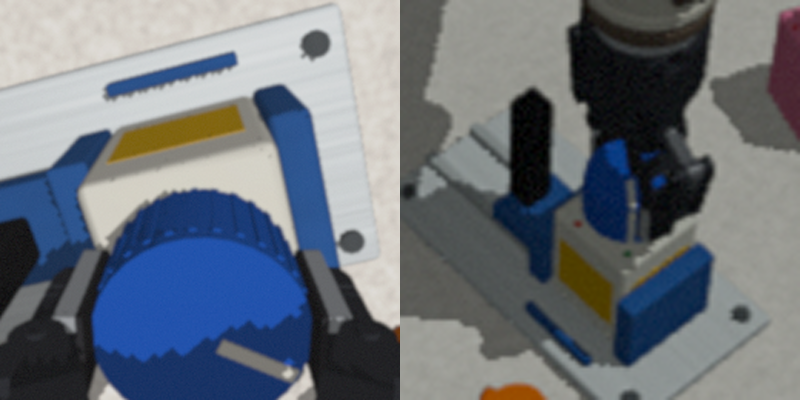

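The pointer now stands by the green dot and the jar is still square. I'll add a few degrees for margin, then lift 45 mm.

Call:
arm_command(increments=[{"fingers": 1,"tx": 0,"ty": 0,"tz": 0,"yaw": -2},{"fingers": 1,"tx": 0,"ty": 0,"tz": 0,"yaw": -4},{"fingers": 1,"tx": 0,"ty": 0,"tz": 0,"yaw": -4},{"fingers": 1,"tx": 0,"ty": 0,"tz": 0,"yaw": -4},{"fingers": 1,"tx": 0,"ty": 0,"tz": 0,"yaw": -4}])

```text
clock: 8.03
tcp_pos: [0.5654, 0.0831, 0.1082]
ee_rot: [0.33, 0.944, -0.0, -0.001]
force: [-8.6, 1.8, 12.2]
opening: 0.0544
grasp_force: 73.8
```

Call:
arm_command(increments=[{"fingers": 1,"tx": 0,"ty": 0,"tz": -0.4,"yaw": 0},{"fingers": 1,"tx": 0,"ty": 0,"tz": -0.8,"yaw": 0},{"fingers": 1,"tx": 0,"ty": 0,"tz": -1.2,"yaw": 0},{"fingers": 1,"tx": 0,"ty": 0,"tz": -1.6,"yaw": 0},{"fingers": 1,"tx": 0,"ty": 0,"tz": -1.6,"yaw": 0}])

```text
clock: 8.45
tcp_pos: [0.5675, 0.0826, 0.1238]
ee_rot: [0.33, 0.944, 0.0, 0.001]
force: [-1.2, 0.4, 0.9]
opening: 0.0546
grasp_force: 74.7
```

Lifted freely with low force. I'll continue to 45 mm in total.

Call:
arm_command(increments=[{"fingers": 1,"tx": 0,"ty": 0,"tz": -0.5,"yaw": 0},{"fingers": 1,"tx": 0,"ty": 0,"tz": -1,"yaw": 0},{"fingers": 1,"tx": 0,"ty": 0,"tz": -1.5,"yaw": 0},{"fingers": 1,"tx": 0,"ty": 0,"tz": -2,"yaw": 0},{"fingers": 1,"tx": 0,"ty": 0,"tz": -2.5,"yaw": 0},{"fingers": 1,"tx": 0,"ty": 0,"tz": -2.9,"yaw": 0},{"fingers": 1,"tx": 0,"ty": 0,"tz": -2.9,"yaw": 0},{"fingers": 1,"tx": 0,"ty": 0,"tz": -2.9,"yaw": 0},{"fingers": 1,"tx": 0,"ty": 0,"tz": -2.9,"yaw": 0},{"fingers": 1,"tx": 0,"ty": 0,"tz": -2.9,"yaw": 0}])

```text
clock: 9.28
tcp_pos: [0.5662, 0.0826, 0.1509]
ee_rot: [0.33, 0.944, -0.0, -0.0]
force: [-0.3, 0.3, -0.6]
opening: 0.0548
grasp_force: 74.8
```

```bash
python3 - <<'E'
from h import *
im=np.hstack([cv2.resize(eyes.get_image(n)[v-r:v+r,u-r:u+r,::-1],(400,400),interpolation=cv2.INTER_CUBIC) for n,u,v,r in (("side",340,220,60),("scene",345,255,60))])
cv2.imwrite("pics/c6.png",im); o=sensors.observe(); print(o["tcp_pos"],o["force"],o["dq"])
E
```

```text
[0.56619487 0.08260126 0.15092663] [ 0.78662936 -0.27315243 -0.13294428] [ 9.94371145e-05 -8.72604904e-04 -2.69100671e-03  7.26194347e-04
  9.83254839e-04 -1.34461147e-03]
```

View pics/c6.png

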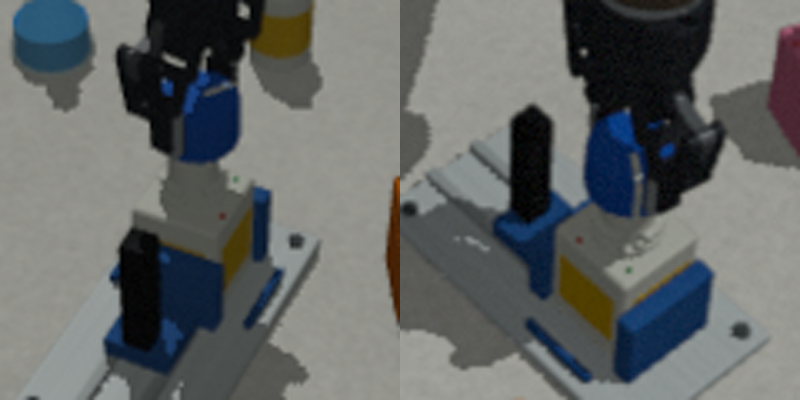

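Both views show the cap held level above the exposed neck, with the jar standing square between the jaws. The lift was 42.7 mm, so the lower edge is about 13 mm above the mouth. I'll hand in.

```bash
python3 -c "
from plant import sign_off; print(sign_off())"
```

```text
the job is handed in; nothing more can be done
None
```

I handed the job in at about 9 s: the jar is nipped square in the clamp with the jaw released, and the cap is unscrewed and held level about 13 mm above the mouth. These are estimates from the camera views and arm readings, and no verdict came back.

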